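# Check the brake lever of a trolley push handle

### The job

Check the red brake lever on its push handle: with the backs of your fingers press it in towards the bar until it stops, let it spring all the way back out, then press it in to the stop a second time and finish while still holding it there, so that the gap left to the bar can be seen. Only push the lever from its outer side: do not pinch it, do not force it hard against its stop, and do not touch the bar or its grip. Leave the handle with the grey lever and the loose things on the bench alone.

Things in the scene. Friction and masses are not known exactly. Their poses are not given: they have to be found in the camera images.
- brake_stand: Fixed stand of the handle to check, on the left or right of the bench: dark plate 100 x 240 x 10 mm, two uprights (36 x 18 mm, 138 mm high) at y = -108 and +108 mm carry a level bar along y. Origin: centre of the plate's underside, 2 mm above the table. x points away from the lever's side to the far side; the lever is on the -x side, roughly towards the robot (yaw up to 0.4).
- brake_bar: Bar on that stand (same origin and axes): steel, 22 mm diameter, axis 120 mm above the origin, black rubber grip 30 mm diameter from y = -95 to +30 mm. A black collar (38 mm diameter, y = 52 to 78 mm) with cheeks 50 mm out to -x holds the lever's upright pivot at x = -42, y = +70 mm. Its top is 139 mm high.
- brake_lever (a joint): Red lever's hinge angle (rad): 0 = sprung fully out (rest), 0.27 = in against its stop, with about 12 mm left open to the rubber grip. It swings level about the upright pivot, counter-clockwise from above. Return spring at the press point: about 4 N to start, rising steadily to about 10.5 N just before the stop, then rigid. Let go, it springs back to 0.
- brake_pad (a point): Press point on the red lever's outer face, 105 mm from the pivot, mid-height, 122 mm above the table. Straight blade 9 mm thick (x), 16 mm high (z), ending 144 mm from the pivot. Axes move with the lever: x square through the blade towards the bar, y along the blade to the pivot, z up. Travels about 28 mm to the stop. Free space of 110 mm below the blade.
- lift_lever (a joint): Hinge angle (rad) of the grey lever on the other, otherwise identical handle; to be left alone (0 = at rest).
- lift_stand: The fixed stand of that other handle, same shape and axes as brake_stand.
- jar: Loose closed jar, 50 mm diameter, 75 mm high, standing on the robot's side, between the two handles; origin at the centre of its underside.
- screwdriver: Loose screwdriver with an orange handle, about 200 mm long, lying beyond the handles.
- terminal: Loose green terminal block 50 x 36 x 36 mm between the two handles; origin at the centre of its underside.

How it is judged (in metres and radians):
On the way, in this order (a step that is already met when the one before it is completed fails the run):
1. the red lever has been pressed in to its stop (value of joint brake_lever above 0.245 rad and contact force between the fingers and brake_lever above 4 N), for 0.2 s.
2. the red lever has sprung all the way back out (value of joint brake_lever below 0.02 rad), for 0.1 s.
At the end, for the whole second after the job is handed in: After one full press and return, the fingers hold the red lever in against its stop (joint above 0.245 of 0.27 rad, more than 4 N), the bar is not touched, the grey lever is at rest and the loose things are within 30 mm of where they stood (all of step 1 and contact force between the fingers and brake_bar below 1 N and value of joint lift_lever below 0.03 rad and distance of each of jar, screwdriver, terminal from where it was at the start of the episode below 0.03 m); the arm keeps its last pose, push and grip.
It fails at once if the lever is forced (more than 45 N on it) (contact force between anything else and brake_lever above 45 N).
It fails at once if the lever is pinched or pulled from the inside instead of pushed from its outer side (contact force between the fingers and brake_lever above 1 N and x of the grasp point in the frame of brake_pad above 0 m).
It fails at once if the fingers press on the bar or its grip (contact force between the fingers and brake_bar above 3 N).
It fails at once if the grey lever is pressed (value of joint lift_lever above 0.03 rad).
It fails at once if a loose thing is moved or lifted (distance of any of jar, screwdriver, terminal from where it was at the start of the episode above 0.03 m).
It also fails if it takes over 70 s, if anything falls off the work surface, if the arm or the gripper's body presses on something with over 40 N, if the wrist force passes 120 N, or if a joint passes its speed limit or range.

### The arm

A 6-joint arm with a two-finger parallel gripper is mounted at the origin on the work surface. World frame = base frame: x ahead of the robot, y to its left, z up, the work surface at z = 0. Lengths are in m, angles in degrees, forces in N, time in s.
With the tool pointing down it reaches from about 0.375 to 0.9 m from the base axis. Payload 3.1 kg.
Tool frame: the origin (TCP) lies on the centre line of the jaws, within the pads' length; the fingertips stand 8 mm ahead of it and the grasp point (between the pads) lies 11 mm behind it; y points along the fingers, x is the direction in which the jaws open and shut, and the axes are right-handed (so a half turn about y gives the same grasp; the last joint's range is limited). The gripper opens to 87 mm and grips with 3 to 60 N. Pads are 19 mm wide; open, the fingers measure 117 mm over their backs; the gripper's body (75 mm by 190 mm) begins 51 mm behind the grasp point.
Start: joints at [-78.638, 30.224, 82.088, -0, 67.689, -10.227], TCP at [0.23, -0.581, 0.231] pointing down, gripper open.
Joint ranges: [-176.69, 176.69], [-43.24, 126.21], [12.49, 139.97], [-82, 262], [0, 151.66], [-163.58, 163.58]. Speed limits (degrees/s): [159.86, 159.86, 180, 180, 180, 180].

### API

Orientations are given as a 3x3 rotation matrix whose columns are the frame's x, y, z axes.
In Python, from rig import read_state, imaging, job, spotter gives the robot as it stands.
- The arm moves only by the tool apply_moves, never from a script. Its argument "steps" is a list of rows, each an object of numbers: "x", "y", "z": the shift along the world's x, y, z in mm; "spin": the turn about the world's z in rad. In form: [{"x": .., "y": .., "z": .., "spin": ..}, ...]. A call has 1 to 12 rows; each row shifts and turns the pose as measured when the row begins; what a row does not reach is not made up. A row lasts 1/10 s, in which the tool goes at most 50 mm and 8.59 degrees, less where a joint would pass 70% of its speed; a pose out of reach is approached as far as the arm can. A call is refused whole if a number of a shift passes 50 or a number of a turn 0.15, either way. A call with a gripper value outside its range is refused whole. "grip" is the finger opening in mm, from 0 to 87, set as the call begins (left out, the last holds). The fingers move at their own pace and stop on an object; the grip force is fixed at half the most. Time passes only in rows, so rows that do not move let the fingers close. It gives the time, the measured TCP pose, the force and the opening at its end, in the units of the state.
- read_state(): the state, without advancing time (a new reading comes with each control period).
- imaging.capture(name): name is "scene" or "top"; returns the picture (480x640x3 uint8, red, green, blue); there is no depth.
- imaging.camera_params(name): a dict with "fov_y" (degrees; the focal length in pixels is half the picture's height over the tangent of half this angle, whatever the lens; pixels are square), "cx", "cy" (the principal point, pixels), "R" (3x3) and "t" (3): a world point X has camera coordinates R X + t. Camera axes: x right, y down, z forward; pixel columns grow to the right and rows downward; lengths in m; the calibration is good to about 2 mm. A picture is of the moment at which its call begins. camera_params takes no time and is no camera call.
- job.hand_in(): hands the job in, once; it reports no verdict.
Trained networks look in the newest picture that a camera, given by its name, has taken for a name from the list of things; names that differ only in an ending like _2 or _b are one class to them, and where a whole thing is asked for, a point or a joint stands for the part that bears it (a point fixed in the world has none). Each returns a list of dicts, best first, with "score" (0 to 1); they miss things now and then, are a little off and sometimes report something else, mostly with a low value. They report only what shows in the picture. A call takes as long as a camera call.
- spotter.cut_out(name, camera): "mask" (480x640 bool, what is visible of it) and "rect" ([left, top, width, height] in pixels, round what is visible of it).
The state is a dict: "time_s": time; "joint_positions": joint angles; "qvel": joint speeds; "tau": joint torques, N m; "position": TCP position; "tcp_rot": TCP orientation; "force": force on the tool from outside, world axes, zero at the start; "moment": the same for the moment, N m; "opening": opening from 0.0 (shut) to 1.0 (fully open).
Only numpy, scipy, OpenCV 4.12 (cv2) and the standard library are available. Lean on these libraries where they do the work, as an engineer would, in place of code of your own. Each camera call takes 0.05 s, during which the arm holds its last target.

## Working session

There is one attempt and no reset: what is moved stays moved. The work goes in short steps, Python scripts to look and compute and a tool call to move; the robot and the scene stay as the last step left them, time stands still between calls to the robot, and variables do not carry over. Pictures are saved under pics/ and viewed, and the job is handed in when it is done.

Besides the shell and the picture viewer there is one more tool, called after "Emit:" as name(argument=value, ...) on one line, values as JSON. apply_moves: Moves the arm, as the interface text tells. Its arguments: {"type":"object","properties":{"steps":{"type":"array"},"grip":{"type":"number"}},"required":["steps"]}

```bash
ls; mkdir -p pics; python3 - <<'E'
from rig import read_state, imaging, job, spotter
import cv2
s=read_state(); print(s['time_s'],s['position'],s['tcp_rot'],s['force'],s['opening'])
for c in ("scene","top"):
    im=imaging.capture(c); cv2.imwrite(f"pics/{c}0.png",im[:,:,::-1]); print(imaging.camera_params(c))
    for n in ("brake_lever","lift_lever","brake_stand","jar","terminal","screwdriver"):
        for d in spotter.cut_out(n,c)[:2]: print(c,n,d['score'],d['rect'])
E
```

```text
pics
0.0 [ 0.22987154 -0.58044251  0.22959395] [[ 3.67946873e-01 -4.00981536e-04  9.29846728e-01]
 [-9.29844523e-01  2.06178042e-03  3.67946889e-01]
 [-2.06467969e-03 -9.99997794e-01  3.85775173e-04]] [-0.10339938 -0.57089105 -0.02798851] 1.003389030645034
{'fov_y': 45.89763334607521, 'cx': 322.41359156441035, 'cy': 236.08560728221488, 'R': array([[ 0.26538973,  0.96390132,  0.02150682],
       [ 0.68261058, -0.17209548, -0.71022949],
       [-0.68088992,  0.2031684 , -0.70364161]]), 't': array([-0.15886872, -0.33877742,  1.50258307])}
scene brake_lever 0.88 [142.8, 205.6, 73.3, 17.2]
scene lift_lever 0.93 [387.9, 172.6, 71.1, 17.2]
scene lift_lever 0.38 [104.0, 210.3, 153.3, 41.1]
scene brake_stand 0.68 [111.6, 206.9, 144.8, 105.2]
scene jar 0.58 [287.2, 184.3, 24.2, 36.3]
scene terminal 0.67 [306.0, 234.5, 23.7, 31.8]
scene screwdriver 0.74 [295.9, 293.7, 36.8, 95.3]
{'fov_y': 42.84721483197756, 'cx': 317.7580951782837, 'cy': 244.28673322123484, 'R': array([[ 0.02489176, -0.99960282, -0.01321335],
       [-0.98952551, -0.02275647, -0.14255317],
       [ 0.14219587,  0.01662335, -0.98969894]]), 't': array([0.01573761, 0.59468617, 1.30536083])}
top brake_lever 0.6 [423.2, 271.7, 56.3, 26.9]
top lift_lever 0.61 [195.5, 269.9, 61.4, 10.6]
top brake_stand 0.73 [383.3, 239.9, 130.3, 60.7]
top jar 0.9 [322.1, 305.5, 22.4, 22.5]
top jar 0.26 [423.0, 271.7, 57.8, 27.2]
top terminal 0.59 [390.4, 244.5, 119.7, 32.3]
top terminal 0.54 [317.7, 249.7, 18.2, 20.3]
top screwdriver 0.58 [356.4, 139.7, 10.9, 82.0]
```

View pics/scene0.png

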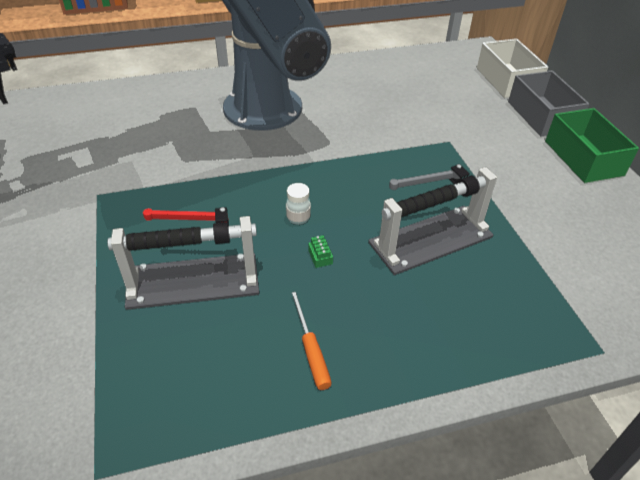

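View pics/top0.png

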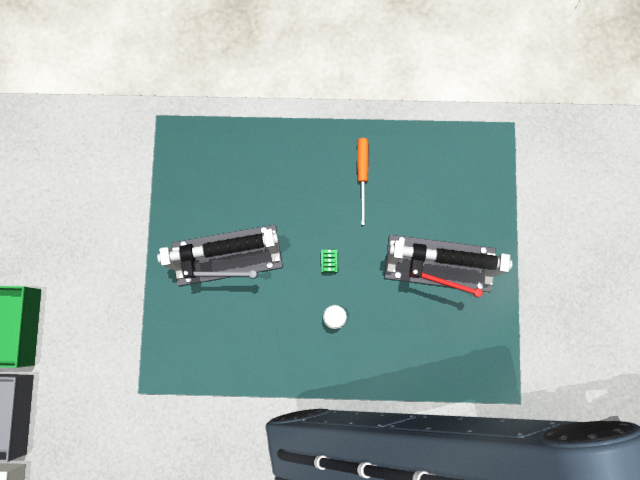

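```bash
cat > h.py <<'E'
from rig import read_state, imaging, job, spotter
import cv2, numpy as np
def cam(c):
    p=imaging.camera_params(c); f=240/np.tan(np.radians(p['fov_y']/2))
    return p,f
def proj(c,X):
    p,f=cam(c); q=np.atleast_2d(X)@p['R'].T+p['t']; return np.c_[p['cx']+f*q[:,0]/q[:,2],p['cy']+f*q[:,1]/q[:,2]]
def back(c,uv,z):
    p,f=cam(c); uv=np.atleast_2d(uv); d=np.c_[(uv[:,0]-p['cx'])/f,(uv[:,1]-p['cy'])/f,np.ones(len(uv))]@p['R']
    o=-p['R'].T@p['t']; return o+d*((z-o[2])/d[:,2])[:,None]
E
python3 - <<'E'
from h import *
for c,(l,t,w,h) in {"scene":(95,185,180,130),"top":(375,225,150,85)}.items():
    im=imaging.capture(c); cv2.imwrite(f"pics/{c}1.png",cv2.resize(im[t:t+h,l:l+w,::-1],None,fx=4,fy=4,interpolation=cv2.INTER_CUBIC))
    hsv=cv2.cvtColor(im,cv2.COLOR_RGB2HSV)
    m=((hsv[...,0]<6)|(hsv[...,0]>174))&(hsv[...,1]>170)&(hsv[...,2]>80)
    n,lab,st,_=cv2.connectedComponentsWithStats(m.astype(np.uint8)); i=1+st[1:,4].argmax(); print(c,st[i])
    v,u=np.nonzero(lab==i)
    for z in (.130,.122):
        P=back(c,np.c_[u,v],z)[:,:2]; mu=P.mean(0); d=np.linalg.svd(P-mu,full_matrices=False)[2][0]; d*=np.sign(d[1])
        s=(P-mu)@d; n=(P-mu)@[-d[1],d[0]]
        print(c,z,mu,d,np.degrees(np.arctan2(d[1],d[0])),mu+d*s.min(),mu+d*s.max(),s.ptp() if 0 else np.ptp(s),n.min(),n.max())
E
```

```text
scene [143 209  72  11 554]
scene 0.13 [ 0.51352159 -0.24715102] [0.28901832 0.95732356] 73.20080630951318 [ 0.49525005 -0.30767235] [ 0.53257859 -0.18402796] 0.12915631692566393 -0.013627285472421712 0.012812482186741898
scene 0.122 [ 0.50444462 -0.24757653] [0.28901832 0.95732356] 73.20080630951317 [ 0.48596126 -0.30879947] [ 0.52372255 -0.18372171] 0.13065359263375617 -0.013785263061058227 0.012961013972063652
top [421 273  50  19 167]
top 0.13 [ 0.51052788 -0.23046625] [0.28381708 0.95887844] 73.5118473008428 [ 0.49481781 -0.28354288] [ 0.52411046 -0.1845774 ] 0.10320962184528402 -0.004320974397211083 0.00412813834176359
top 0.122 [ 0.51122131 -0.23199344] [0.28381708 0.95887844] 73.5118473008428 [ 0.49541044 -0.28541061] [ 0.52489103 -0.18581017] 0.10387180745682754 -0.00434869746239158 0.004154624184493334
```

View pics/scene1.png

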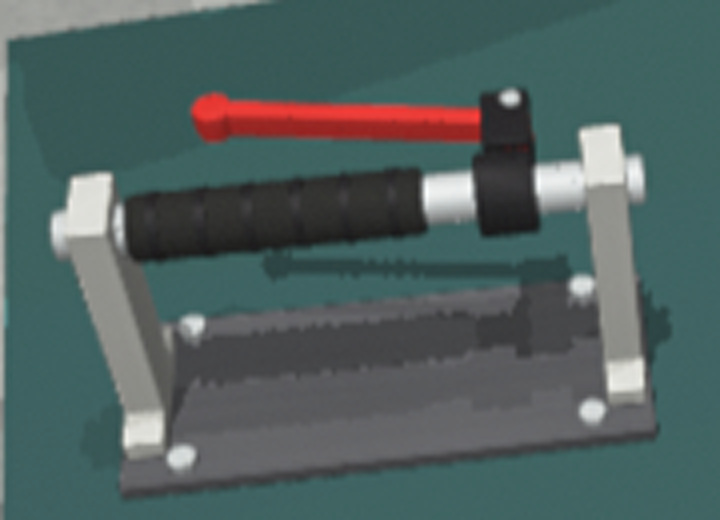

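View pics/top1.png

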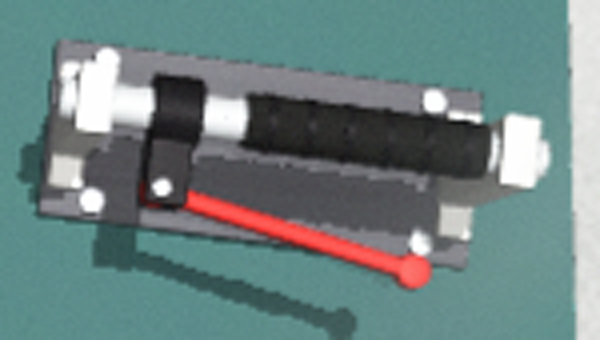

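```bash
cat >> h.py <<'E'
def stand_pts(p,L):
    c,s=np.cos(p[2]),np.sin(p[2]); L=np.asarray(L,float)
    return np.c_[p[0]+c*L[:,0]-s*L[:,1],p[1]+s*L[:,0]+c*L[:,1],L[:,2]]
E
python3 - <<'E'
from h import *
from scipy.optimize import least_squares
T=[((57,40),(.05,.12,.012)),((38,215),(-.05,.12,.012)),((482,92),(.05,-.12,.012)),((465,267),(-.05,-.12,.012)),((162,186),(-.042,.07,.143))]
S=[((122,490),(.05,-.12,.010)),((657,433),(.05,.12,.010)),((510,97),(-.042,.07,.143))]
def uv(A,o): return np.array([a for a,_ in A])/4+o
def res(p):
    return np.r_[(proj("top",stand_pts(p,[b for _,b in T]))-uv(T,(375,225))).ravel(),(proj("scene",stand_pts(p,[b for _,b in S]))-uv(S,(95,185))).ravel()]
r=least_squares(res,[.56,-.25,0]); p=r.x; print(p,np.degrees(p[2])); print(res(p).reshape(-1,2).round(1))
piv=stand_pts(p,[(-.042,.07,.122)])[0]; print("pivot",piv)
# ball top view & scene
print("ball top",back("top",(375+413/4,225+270/4),.122),"scene",back("scene",(95+212/4,185+117/4),.122))
np.save("p.npy",p)
E
```

```text
[ 0.56331053 -0.24327668 -0.10398197] -5.9577278388955675
[[-0.5 -0.9]
 [-0.8 -0.8]
 [-0.3 -0.6]
 [-0.  -0.1]
 [-0.6 -0.1]
 [-1.3 -0.1]
 [-0.5 -1. ]
 [-0.6 -1.4]]
pivot [ 0.52880301 -0.16929539  0.122     ]
ball top [[ 0.49081808 -0.30159964  0.122     ]] scene [[ 0.49011478 -0.29918008  0.122     ]]
```

Emit:
apply_moves(steps=[{"x": 18, "y": 27, "z": 0, "spin": 0.09}, {"x": 18, "y": 27, "z": 0, "spin": 0.09}, {"x": 18, "y": 27, "z": 0, "spin": 0.09}, {"x": 18, "y": 27, "z": 0, "spin": 0.09}, {"x": 18, "y": 27, "z": 0, "spin": 0.09}, {"x": 18, "y": 27, "z": 0, "spin": 0.09}, {"x": 18, "y": 27, "z": 0, "spin": 0.09}, {"x": 18, "y": 27, "z": 0, "spin": 0.09}, {"x": 18, "y": 27, "z": 0, "spin": 0.09}, {"x": 18, "y": 27, "z": 0, "spin": 0.09}, {"x": 18, "y": 27, "z": 0, "spin": 0.09}, {"x": 18, "y": 27, "z": 0, "spin": 0.09}], grip=0)

```text
time_s: 2.0
position: [0.4505, -0.2505, 0.2323]
tcp_rot: [[0.997, 0.008, 0.079], [-0.079, -0.005, 0.997], [0.009, -1.0, -0.004]]
force: [-0.1, 0.1, -0.1]
opening: 0.031
```

Emit:
apply_moves(steps=[{"x": -2, "y": -5, "z": -30}, {"x": -2, "y": -5, "z": -30}, {"x": -1, "y": -5, "z": -30}, {"x": 0, "y": -5, "z": -26}, {"x": 0, "y": 0, "z": 0}, {"x": 0, "y": 0, "z": 0}])

```text
invalid input at $.steps[0]: expected keys x, y, z, spin
```

```bash
python3 - <<'E'
from h import *
for c,(l,t,w,h) in {"scene":(75,125,200,150),"top":(355,195,180,125)}.items():
    im=imaging.capture(c); cv2.imwrite(f"pics/{c}2.png",cv2.resize(im[t:t+h,l:l+w,::-1],None,fx=4,fy=4,interpolation=cv2.INTER_CUBIC))
E
```

```text
(no output)
```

View pics/scene2.png

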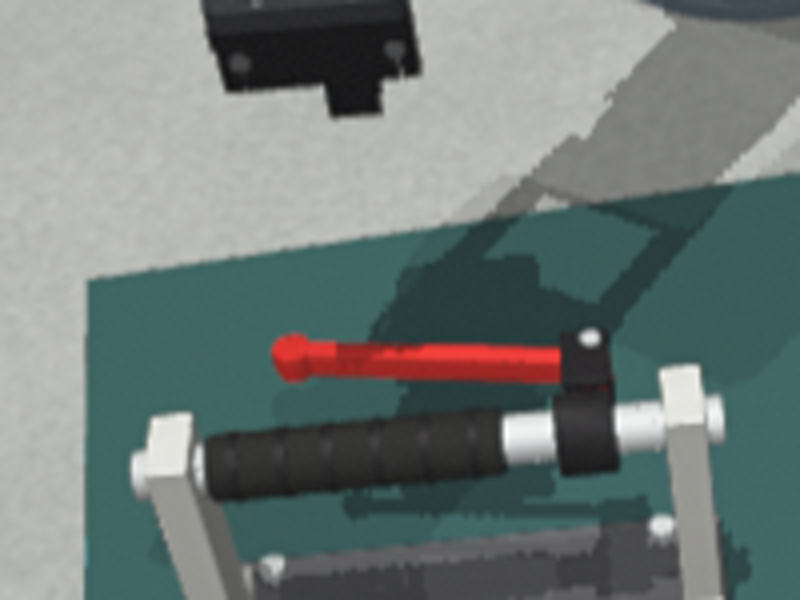

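View pics/top2.png

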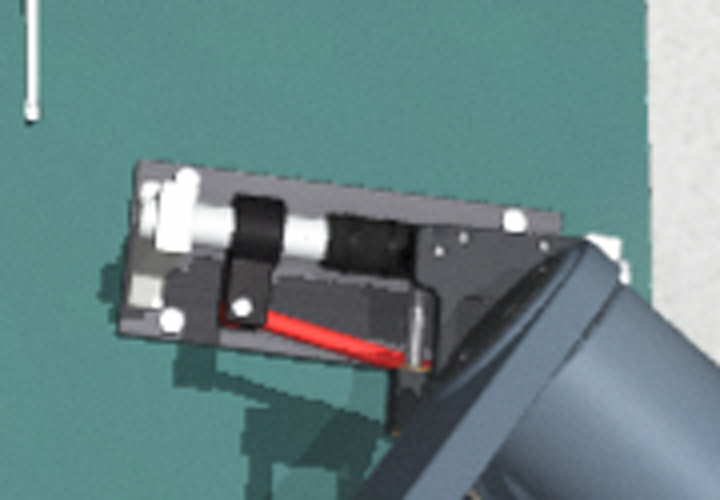

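The call was refused because each row needs all four keys, so the arm hasn't moved. The pictures show the gripper above and in front of the lever, which is untouched at crop pixels (290–560, 360).

Emit:
apply_moves(steps=[{"x": -2, "y": -5, "z": -30, "spin": 0}, {"x": -2, "y": -5, "z": -30, "spin": 0}, {"x": -1, "y": -5, "z": -30, "spin": 0}, {"x": 0, "y": -5, "z": -26, "spin": 0}, {"x": 0, "y": 0, "z": 0, "spin": 0}, {"x": 0, "y": 0, "z": 0, "spin": 0}])

```text
time_s: 2.7
position: [0.4476, -0.273, 0.1156]
tcp_rot: [[0.997, 0.015, 0.079], [-0.079, -0.011, 0.997], [0.016, -1.0, -0.01]]
force: [-0.3, -0.6, 0.6]
opening: 0.002
```

```bash
python3 - <<'E'
from h import *
s=read_state(); print(s['time_s'],s['position'],s['force'])
for c,(l,t,w,h) in {"scene":(75,125,200,150)}.items():
    im=imaging.capture(c); cv2.imwrite(f"pics/{c}3.png",cv2.resize(im[t:t+h,l:l+w,::-1],None,fx=4,fy=4,interpolation=cv2.INTER_CUBIC))
E
```

```text
2.7 [ 0.44759734 -0.27301549  0.11563884] [-0.31190459 -0.59715199  0.58939295]
```

View pics/scene3.png

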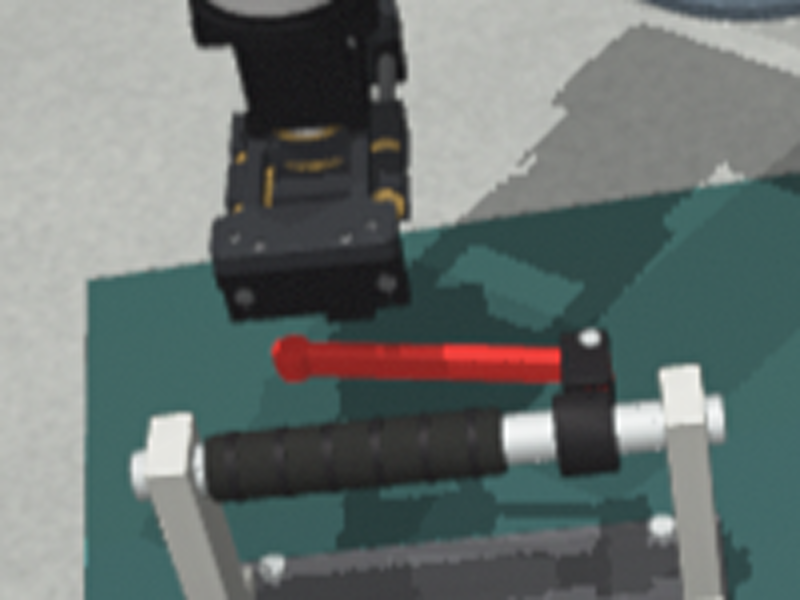

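Emit:
apply_moves(steps=[{"x": 10, "y": 0, "z": 0, "spin": 0}, {"x": 8, "y": 0, "z": 0, "spin": 0}, {"x": 5, "y": 0, "z": 0, "spin": 0}, {"x": 0, "y": 0, "z": 0, "spin": 0}])

```text
time_s: 3.15
position: [0.4752, -0.2748, 0.1205]
tcp_rot: [[0.997, 0.022, 0.079], [-0.079, -0.018, 0.997], [0.024, -1.0, -0.016]]
force: [-0.1, -0.6, 0.5]
opening: 0.002
```

Emit:
apply_moves(steps=[{"x": 3, "y": 0, "z": 0, "spin": 0}, {"x": 3, "y": 0, "z": 0, "spin": 0}])

```text
time_s: 3.35
position: [0.4819, -0.2745, 0.1212]
tcp_rot: [[0.997, 0.023, 0.078], [-0.078, -0.018, 0.997], [0.024, -1.0, -0.017]]
force: [0.5, -0.6, -0.9]
opening: 0.007
```

Emit:
apply_moves(steps=[{"x": 3, "y": 0, "z": 0, "spin": 0}, {"x": 3, "y": 0, "z": 0, "spin": 0}])

```text
time_s: 3.55
position: [0.4856, -0.2741, 0.1208]
tcp_rot: [[0.997, 0.017, 0.077], [-0.077, -0.017, 0.997], [0.018, -1.0, -0.016]]
force: [-5.0, -2.0, 0.9]
opening: 0.003
```

Emit:
apply_moves(steps=[{"x": 3, "y": 0, "z": 0, "spin": 0}, {"x": 3, "y": 0, "z": 0, "spin": 0}])

```text
time_s: 3.75
position: [0.4886, -0.2739, 0.1202]
tcp_rot: [[0.997, 0.009, 0.076], [-0.076, -0.016, 0.997], [0.01, -1.0, -0.015]]
force: [-4.7, -2.2, 2.7]
opening: 0.003
```

Emit:
apply_moves(steps=[{"x": 4, "y": 0, "z": -1, "spin": 0}, {"x": 4, "y": 0, "z": -1, "spin": 0}])

```text
time_s: 3.95
position: [0.4932, -0.2732, 0.1179]
tcp_rot: [[0.997, 0.001, 0.076], [-0.076, -0.013, 0.997], [0.002, -1.0, -0.013]]
force: [-6.5, -1.5, 4.4]
opening: 0.007
```

Emit:
apply_moves(steps=[{"x": 4, "y": 0, "z": -1, "spin": 0}, {"x": 4, "y": 0, "z": -1, "spin": 0}])

```text
time_s: 4.15
position: [0.4974, -0.2727, 0.1158]
tcp_rot: [[0.997, -0.008, 0.075], [-0.075, -0.011, 0.997], [-0.007, -1.0, -0.011]]
force: [-7.4, -1.6, 5.1]
opening: 0.006
```

Emit:
apply_moves(steps=[{"x": 4, "y": 0, "z": -1, "spin": 0}, {"x": 4, "y": 0, "z": -1, "spin": 0}])

```text
time_s: 4.35
position: [0.5014, -0.2727, 0.1144]
tcp_rot: [[0.997, -0.017, 0.074], [-0.074, -0.009, 0.997], [-0.016, -1.0, -0.01]]
force: [-7.6, -1.1, 8.6]
opening: 0.003
```

Emit:
apply_moves(steps=[{"x": 4, "y": 0, "z": 0, "spin": 0}, {"x": 4, "y": 0, "z": 0, "spin": 0}])

```text
time_s: 4.55
position: [0.5044, -0.2731, 0.1147]
tcp_rot: [[0.997, -0.029, 0.072], [-0.072, -0.008, 0.997], [-0.028, -1.0, -0.011]]
force: [-8.1, -2.5, 4.3]
opening: 0.007
```

Emit:
apply_moves(steps=[{"x": 4, "y": 0, "z": 0, "spin": 0}])

```text
time_s: 4.65
position: [0.5055, -0.2733, 0.1147]
tcp_rot: [[0.997, -0.035, 0.071], [-0.072, -0.008, 0.997], [-0.035, -0.999, -0.01]]
force: [-9.3, -2.6, 4.9]
opening: 0.005
```

Emit:
apply_moves(steps=[{"x": 4, "y": 0, "z": 0, "spin": 0}])

```text
time_s: 4.75
position: [0.5064, -0.2735, 0.1147]
tcp_rot: [[0.997, -0.043, 0.07], [-0.071, -0.007, 0.997], [-0.042, -0.999, -0.01]]
force: [-9.1, -2.6, 5.9]
opening: 0.003
```

Emit:
apply_moves(steps=[{"x": 6, "y": 0, "z": 0, "spin": 0}, {"x": 6, "y": 0, "z": 0, "spin": 0}])

```text
time_s: 4.95
position: [0.511, -0.2739, 0.1149]
tcp_rot: [[0.996, -0.06, 0.068], [-0.068, -0.006, 0.998], [-0.059, -0.998, -0.01]]
force: [-11.2, -3.0, 5.8]
opening: 0.005
```

Emit:
apply_moves(steps=[{"x": 6, "y": 0, "z": 0, "spin": 0}])

```text
time_s: 5.05
position: [0.5127, -0.2741, 0.1149]
tcp_rot: [[0.995, -0.069, 0.066], [-0.067, -0.005, 0.998], [-0.069, -0.998, -0.009]]
force: [-11.6, -3.5, 6.1]
opening: 0.011
```

```bash
cat > look.py <<'E'
from h import *
import sys
k=sys.argv[1]
s=read_state(); print(s['time_s'],s['position'].round(4),s['force'].round(1))
im=imaging.capture("scene"); l,t,w,h=75,125,200,150
cv2.imwrite(f"pics/scene{k}.png",cv2.resize(im[t:t+h,l:l+w,::-1],None,fx=4,fy=4,interpolation=cv2.INTER_CUBIC))
hsv=cv2.cvtColor(im,cv2.COLOR_RGB2HSV)
m=((hsv[...,0]<6)|(hsv[...,0]>174))&(hsv[...,1]>170)&(hsv[...,2]>60)
n,lab,st,_=cv2.connectedComponentsWithStats(m.astype(np.uint8)); i=1+st[1:,4].argmax()
v,u=np.nonzero(lab==i); print(st[i])
P=back("scene",np.c_[u,v],.122)[:,:2]; mu=P.mean(0); d=np.linalg.svd(P-mu,full_matrices=False)[2][0]; d*=np.sign(d[1])
a=np.degrees(np.arctan2(d[1],d[0])); print("lever dir",a,"rel rest rad",np.radians(a-73.2))
s=read_state(); print(s['time_s'],s['position'].round(4),s['force'].round(1))
E
python3 look.py 4
```

```text
5.05 [ 0.5127 -0.2741  0.1149] [-11.6  -3.5   6.1]
[180 214  35  13 265]
lever dir 90.755866065827 rel rest rad 0.3064076658878248
5.1 [ 0.5133 -0.2741  0.1149] [-11.   -2.7   6.4]
```

View pics/scene4.png

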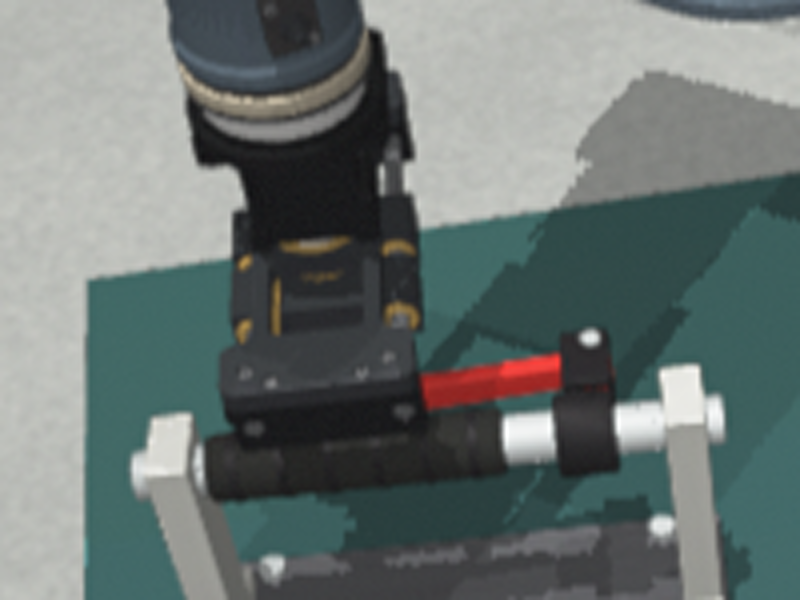

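Emit:
apply_moves(steps=[{"x": 6, "y": 0, "z": 0, "spin": 0}])

```text
time_s: 5.2
position: [0.5136, -0.2741, 0.1149]
tcp_rot: [[0.995, -0.082, 0.064], [-0.065, -0.003, 0.998], [-0.082, -0.997, -0.009]]
force: [-16.8, -4.6, 10.7]
opening: 0.002
```

Emit:
apply_moves(steps=[{"x": 6, "y": 0, "z": 0, "spin": 0}])

```text
time_s: 5.3
position: [0.5133, -0.2741, 0.1151]
tcp_rot: [[0.993, -0.097, 0.062], [-0.062, -0.002, 0.998], [-0.097, -0.995, -0.008]]
force: [-14.8, -4.2, 9.7]
opening: 0.002
```

Emit:
apply_moves(steps=[{"x": 5, "y": 0, "z": 0, "spin": 0}, {"x": 5, "y": 0, "z": 0, "spin": 0}])

```text
time_s: 5.5
position: [0.5128, -0.2741, 0.1155]
tcp_rot: [[0.991, -0.121, 0.059], [-0.059, 0.001, 0.998], [-0.121, -0.993, -0.006]]
force: [-12.2, -2.9, 6.7]
opening: 0.002
```

Emit:
apply_moves(steps=[{"x": -8, "y": 0, "z": 0, "spin": 0}, {"x": -12, "y": 0, "z": 0, "spin": 0}, {"x": -15, "y": 0, "z": 0, "spin": 0}, {"x": -15, "y": 0, "z": 0, "spin": 0}, {"x": 0, "y": 0, "z": 0, "spin": 0}, {"x": 0, "y": 0, "z": 0, "spin": 0}])

```text
time_s: 6.1
position: [0.4556, -0.2691, 0.115]
tcp_rot: [[0.989, -0.135, 0.062], [-0.061, 0.013, 0.998], [-0.135, -0.991, 0.005]]
force: [0.3, -0.2, 0.9]
opening: 0.006
```

```bash
python3 look.py 5
```

```text
6.1 [ 0.4556 -0.2691  0.115 ] [ 0.3 -0.2  0.9]
[146 211  69   9 405]
lever dir 77.9734129282627 rel rest rad 0.08331177215544802
6.15 [ 0.4556 -0.269   0.115 ] [ 0.9 -0.3  0.1]
```

View pics/scene5.png

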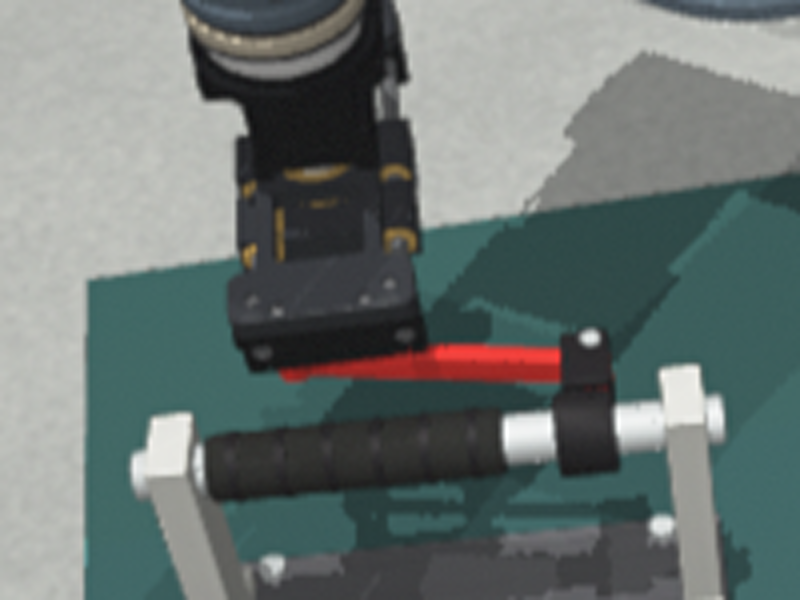

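Emit:
apply_moves(steps=[{"x": 8, "y": -2, "z": 3, "spin": 0}, {"x": 8, "y": -2, "z": 2, "spin": 0}, {"x": 2, "y": 0, "z": 0, "spin": 0}, {"x": 0, "y": 0, "z": 0, "spin": 0}])

```text
time_s: 6.55
position: [0.4789, -0.2744, 0.1206]
tcp_rot: [[0.99, -0.131, 0.06], [-0.059, 0.011, 0.998], [-0.131, -0.991, 0.003]]
force: [0.5, -0.1, 0.2]
opening: 0.006
```

```bash
python3 - <<'E'
from rig import read_state
s=read_state(); print(s['joint_positions'].round(1) if hasattr(s['joint_positions'],'round') else s['joint_positions'],s['position'],s['force'])
E
```

```text
[-39.1  35.9  93.2  -5.   57.3 -32.7] [ 0.47888172 -0.27443223  0.12060732] [ 0.50572863 -0.12152478  0.20403269]
```

Emit:
apply_moves(steps=[{"x": 8, "y": 0, "z": 0, "spin": 0}, {"x": 8, "y": 0, "z": 0, "spin": 0}])

```text
time_s: 6.75
position: [0.492, -0.2743, 0.1203]
tcp_rot: [[0.988, -0.14, 0.059], [-0.058, 0.012, 0.998], [-0.14, -0.99, 0.003]]
force: [-6.4, -3.1, 2.3]
opening: 0.006
```

Emit:
apply_moves(steps=[{"x": 8, "y": 0, "z": 0, "spin": 0}])

```text
time_s: 6.85
position: [0.4979, -0.2749, 0.1202]
tcp_rot: [[0.988, -0.146, 0.058], [-0.057, 0.011, 0.998], [-0.146, -0.989, 0.002]]
force: [-6.8, -4.6, 2.2]
opening: 0.004
```

Emit:
apply_moves(steps=[{"x": 8, "y": 0, "z": 0, "spin": 0}])

```text
time_s: 6.95
position: [0.5034, -0.2759, 0.1202]
tcp_rot: [[0.987, -0.153, 0.057], [-0.056, 0.009, 0.998], [-0.154, -0.988, 0.001]]
force: [-9.3, -4.1, 3.6]
opening: 0.003
```

Emit:
apply_moves(steps=[{"x": 8, "y": 0, "z": 0, "spin": 0}])

```text
time_s: 7.05
position: [0.5083, -0.2767, 0.1202]
tcp_rot: [[0.985, -0.162, 0.055], [-0.055, 0.009, 0.998], [-0.162, -0.987, -0.0]]
force: [-9.0, -2.8, 3.4]
opening: 0.003
```

Emit:
apply_moves(steps=[{"x": 7, "y": 0, "z": 0, "spin": 0}])

```text
time_s: 7.15
position: [0.5115, -0.277, 0.1202]
tcp_rot: [[0.984, -0.172, 0.054], [-0.053, 0.009, 0.999], [-0.173, -0.985, -0.0]]
force: [-10.9, -3.4, 4.2]
opening: 0.004
```

Emit:
apply_moves(steps=[{"x": 6, "y": 0, "z": 0, "spin": 0}])

```text
time_s: 7.25
position: [0.5132, -0.2772, 0.1203]
tcp_rot: [[0.982, -0.184, 0.053], [-0.052, 0.01, 0.999], [-0.184, -0.983, 0.0]]
force: [-11.6, -3.0, 5.2]
opening: 0.005
```

Emit:
apply_moves(steps=[{"x": 8, "y": 0, "z": 0, "spin": 0}])

```text
time_s: 7.35
position: [0.5136, -0.2771, 0.1204]
tcp_rot: [[0.978, -0.203, 0.05], [-0.049, 0.012, 0.999], [-0.204, -0.979, 0.001]]
force: [-20.8, -4.4, 7.4]
opening: 0.002
```

Emit:
apply_moves(steps=[{"x": 8, "y": 0, "z": 0, "spin": 0}])

```text
time_s: 7.45
position: [0.5134, -0.2771, 0.1207]
tcp_rot: [[0.973, -0.224, 0.048], [-0.046, 0.013, 0.999], [-0.225, -0.974, 0.002]]
force: [-18.8, -5.2, 8.0]
opening: 0.008
```

```bash
python3 look.py 6; python3 look.py 6b
```

```text
7.45 [ 0.5134 -0.2771  0.1207] [-18.8  -5.2   8. ]
[179 214  36  14 273]
lever dir 91.00586455561236 rel rest rad 0.31077096265959264
7.5 [ 0.5134 -0.2771  0.1207] [-17.1  -3.6   8.6]
7.5 [ 0.5134 -0.2771  0.1207] [-17.1  -3.6   8.6]
[179 214  36  14 277]
lever dir 90.43900223003665 rel rest rad 0.3008773486727844
7.55 [ 0.5134 -0.2771  0.1206] [-16.9  -4.5   8.3]
```

View pics/scene6b.png

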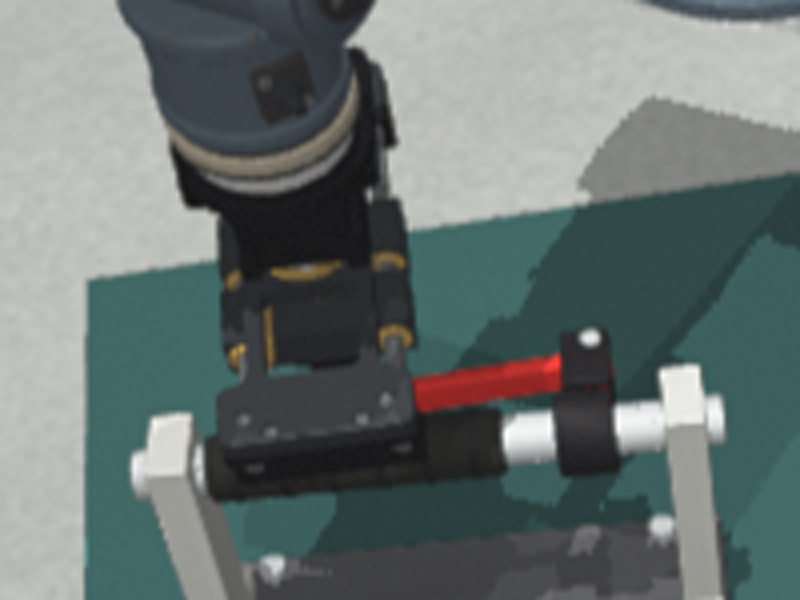

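```bash
python3 - <<'E'
from h import *
imaging.capture("scene")
for n in ("lift_lever","jar","terminal","screwdriver"):
    d=spotter.cut_out(n,"scene"); print(n,d[0]['score'],d[0]['rect']) if d else print(n,None)
s=read_state(); print(s['time_s'],s['position'].round(4),s['force'].round(1))
print(job.hand_in())
E
```

```text
lift_lever 0.9 [389.3, 171.6, 69.3, 18.3]
jar 0.79 [286.2, 185.0, 25.3, 38.5]
terminal 0.64 [308.7, 236.2, 24.0, 29.4]
screwdriver 0.66 [293.8, 292.9, 40.1, 96.9]
7.8 [ 0.5134 -0.2771  0.1207] [-17.4  -4.3   7.5]
the job is handed in; nothing more can be done
None
```

I pressed the red lever in to its stop with the backs of the closed fingers and let it spring back. I then pressed it to the stop again and handed the job in at about 7.8 s while still holding it there. No verdict was reported.

**What the last checks showed:**
- **First press:** the tool stalled at x ≈ 0.513 m while still being driven forward. The force jumped from about 11 N to 15–17 N, which marks the stop.
- **Return:** contact force fell to about 0 N with the fingers roughly 25 mm clear. The lever looked back in its rest place in the picture.
- **Second press:** it stalled at the same point, x = 0.5134 m. A steady push of about 17 N remained at hand-in, and the highest push I saw on the lever was about 21 N.
- **Other things:** the grey lever, jar, terminal and screwdriver were found within about 3 pixels of where they started. Nothing pointed to contact with the bar, though I could not measure that directly.

**What disagreed or stayed uncertain:**
- **Pressed angle:** the picture gave about 0.30 rad against the nominal 0.27, because the gripper hid most of the blade. I relied on the stall and the force rise instead.
- **Released angle:** with the blade partly hidden the picture read 0.08 rad, so I judged the return from the zero force and the blade's visible edge.
- **Tool tilt:** the tool had tilted about 13° by the end of the second press. I worked out about 20 mm of clearance between the gripper body and the grip.
- **Refused call:** one move call was refused because some keys were missing, and nothing moved.

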